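# Find the warped serving board on the stone slab, rack the flat one and throw out the other

### The job

One of the two small wooden boards on the draining mat has warped in the wash, though they look alike: lay either of them lengthwise in the middle of the marble slab, let go of it, and press its four corners one after another (far left, near left, near right, far right) to find out whether it rocks. Then stand the flat board on its end between the dowels of the plate rack and lay the warped one down in the cardboard box. Leave the yellow bottle at the back where it stands.

Things in the scene. Friction and masses are not known exactly. Their poses are not given: they have to be found in the camera images.
- board_a: Board A, a small serving board of brown wood, 160 x 64 x 10 mm, 0.1 kg, rounded corners; origin at the centre of the underside, x along its length, z up through its top face. Either A or B, never both, is twisted: its corners stand about 1.4 mm out of plane, by turns up and down, so that on a flat surface it rests on one diagonal and rocks.
- board_b: Board B, looks like board A, same size and frame. On a flat surface the twisted board tips about 4 mm at a standing corner pressed with under 1 N, the whole board turning about 0.07 rad, and stays tipped until the corner diagonally across is pressed. The flat board does not turn. Press with 3 to 10 N, closed fingertips within 25 mm of the corner.
- board_a_c1 (a point): corner of board a on its top face, at x = +80, y = +32 mm in its frame
- board_a_c2 (a point): corner of board a on its top face, at x = +80, y = -32 mm in its frame
- board_a_c3 (a point): corner of board a on its top face, at x = -80, y = -32 mm in its frame
- board_a_c4 (a point): corner of board a on its top face, at x = -80, y = +32 mm in its frame
- board_b_c1 (a point): corner of board b on its top face, at x = +80, y = +32 mm in its frame
- board_b_c2 (a point): corner of board b on its top face, at x = +80, y = -32 mm in its frame
- board_b_c3 (a point): corner of board b on its top face, at x = -80, y = -32 mm in its frame
- board_b_c4 (a point): corner of board b on its top face, at x = -80, y = +32 mm in its frame
- slab: white marble slab, flat, fixed, 140 x 210 mm, top face 16 mm above the worktop; origin at the centre of its underside on the worktop, x away from the robot, y along its long side to the left
- mat: grey ribbed silicone draining mat, fixed, 180 x 190 mm, boards lie on it 6 mm above the worktop, side by side about 93 mm apart, their length pointing away from the robot; origin at the centre of its underside, x away from the robot
- rack: fixed wooden plate rack. Two rails along its y, 170 mm long, 42 mm apart, tops 20 mm high; on each, at y = -60, -20, 20, 60 mm, an 8 mm dowel, 78 mm long, leans 25 degrees towards -y (tips 87 mm high). Three bays (rail tops: y = -40, 0, 40), 28 mm wide across the dowels; a board stands in one on its short end, faces to +-y. Origin on the worktop under its middle, x away from the robot.
- box: low open cardboard box, fixed, 132 x 205 x 34 mm outside, walls and floor 4 mm; origin at the centre of its underside, y along its long side. A board fits in lengthwise
- lemon_bottle: yellow squeeze bottle, 60 mm across, 180 mm tall, loose, at the back; to be left alone. Origin at its underside

How it is judged:
On the way, in this order (a step that is already met when the one before it is completed fails the run):
1. one of the boards lies lengthwise in the middle of the slab, all four corners over the stone, let go (((angle between the z axis of board_a and the z axis of slab, either way round below 0.2 rad and contact force between board_a and slab above 0.2 N and contact force between the fingers and board_a below 0.1 N and linear speed of board_a below 0.03 m/s and x of board_a_c1 in the frame of slab between -0.06 and 0.06 m and y of board_a_c1 in the frame of slab between -0.105 and 0.105 m and x of board_a_c2 in the frame of slab between -0.06 and 0.06 m and y of board_a_c2 in the frame of slab between -0.105 and 0.105 m and x of board_a_c3 in the frame of slab between -0.06 and 0.06 m and y of board_a_c3 in the frame of slab between -0.105 and 0.105 m and x of board_a_c4 in the frame of slab between -0.06 and 0.06 m and y of board_a_c4 in the frame of slab between -0.105 and 0.105 m) or (angle between the z axis of board_b and the z axis of slab, either way round below 0.2 rad and contact force between board_b and slab above 0.2 N and contact force between the fingers and board_b below 0.1 N and linear speed of board_b below 0.03 m/s and x of board_b_c1 in the frame of slab between -0.06 and 0.06 m and y of board_b_c1 in the frame of slab between -0.105 and 0.105 m and x of board_b_c2 in the frame of slab between -0.06 and 0.06 m and y of board_b_c2 in the frame of slab between -0.105 and 0.105 m and x of board_b_c3 in the frame of slab between -0.06 and 0.06 m and y of board_b_c3 in the frame of slab between -0.105 and 0.105 m and x of board_b_c4 in the frame of slab between -0.06 and 0.06 m and y of board_b_c4 in the frame of slab between -0.105 and 0.105 m))), for 0.2 s.
2. its far left corner is pressed down on the slab with the fingers (over 2 N, within 30 mm of the corner) (((contact force between the fingers and board_a above 2 N and contact force between board_a and slab above 2 N and ((x of board_a_c1 in the frame of slab above 0 m and y of board_a_c1 in the frame of slab above 0.03 m and horizontal distance between the grasp point and board_a_c1 below 0.03 m) or (x of board_a_c2 in the frame of slab above 0 m and y of board_a_c2 in the frame of slab above 0.03 m and horizontal distance between the grasp point and board_a_c2 below 0.03 m) or (x of board_a_c3 in the frame of slab above 0 m and y of board_a_c3 in the frame of slab above 0.03 m and horizontal distance between the grasp point and board_a_c3 below 0.03 m) or (x of board_a_c4 in the frame of slab above 0 m and y of board_a_c4 in the frame of slab above 0.03 m and horizontal distance between the grasp point and board_a_c4 below 0.03 m))) or (contact force between the fingers and board_b above 2 N and contact force between board_b and slab above 2 N and ((x of board_b_c1 in the frame of slab above 0 m and y of board_b_c1 in the frame of slab above 0.03 m and horizontal distance between the grasp point and board_b_c1 below 0.03 m) or (x of board_b_c2 in the frame of slab above 0 m and y of board_b_c2 in the frame of slab above 0.03 m and horizontal distance between the grasp point and board_b_c2 below 0.03 m) or (x of board_b_c3 in the frame of slab above 0 m and y of board_b_c3 in the frame of slab above 0.03 m and horizontal distance between the grasp point and board_b_c3 below 0.03 m) or (x of board_b_c4 in the frame of slab above 0 m and y of board_b_c4 in the frame of slab above 0.03 m and horizontal distance between the grasp point and board_b_c4 below 0.03 m))))), for 0.1 s.
3. its near left corner is pressed down on the slab with the fingers (over 2 N, within 30 mm of the corner) (((contact force between the fingers and board_a above 2 N and contact force between board_a and slab above 2 N and ((x of board_a_c1 in the frame of slab below -0 m and y of board_a_c1 in the frame of slab above 0.03 m and horizontal distance between the grasp point and board_a_c1 below 0.03 m) or (x of board_a_c2 in the frame of slab below -0 m and y of board_a_c2 in the frame of slab above 0.03 m and horizontal distance between the grasp point and board_a_c2 below 0.03 m) or (x of board_a_c3 in the frame of slab below -0 m and y of board_a_c3 in the frame of slab above 0.03 m and horizontal distance between the grasp point and board_a_c3 below 0.03 m) or (x of board_a_c4 in the frame of slab below -0 m and y of board_a_c4 in the frame of slab above 0.03 m and horizontal distance between the grasp point and board_a_c4 below 0.03 m))) or (contact force between the fingers and board_b above 2 N and contact force between board_b and slab above 2 N and ((x of board_b_c1 in the frame of slab below -0 m and y of board_b_c1 in the frame of slab above 0.03 m and horizontal distance between the grasp point and board_b_c1 below 0.03 m) or (x of board_b_c2 in the frame of slab below -0 m and y of board_b_c2 in the frame of slab above 0.03 m and horizontal distance between the grasp point and board_b_c2 below 0.03 m) or (x of board_b_c3 in the frame of slab below -0 m and y of board_b_c3 in the frame of slab above 0.03 m and horizontal distance between the grasp point and board_b_c3 below 0.03 m) or (x of board_b_c4 in the frame of slab below -0 m and y of board_b_c4 in the frame of slab above 0.03 m and horizontal distance between the grasp point and board_b_c4 below 0.03 m))))), for 0.1 s.
4. its near right corner is pressed down on the slab with the fingers (over 2 N, within 30 mm of the corner) (((contact force between the fingers and board_a above 2 N and contact force between board_a and slab above 2 N and ((x of board_a_c1 in the frame of slab below -0 m and y of board_a_c1 in the frame of slab below -0.03 m and horizontal distance between the grasp point and board_a_c1 below 0.03 m) or (x of board_a_c2 in the frame of slab below -0 m and y of board_a_c2 in the frame of slab below -0.03 m and horizontal distance between the grasp point and board_a_c2 below 0.03 m) or (x of board_a_c3 in the frame of slab below -0 m and y of board_a_c3 in the frame of slab below -0.03 m and horizontal distance between the grasp point and board_a_c3 below 0.03 m) or (x of board_a_c4 in the frame of slab below -0 m and y of board_a_c4 in the frame of slab below -0.03 m and horizontal distance between the grasp point and board_a_c4 below 0.03 m))) or (contact force between the fingers and board_b above 2 N and contact force between board_b and slab above 2 N and ((x of board_b_c1 in the frame of slab below -0 m and y of board_b_c1 in the frame of slab below -0.03 m and horizontal distance between the grasp point and board_b_c1 below 0.03 m) or (x of board_b_c2 in the frame of slab below -0 m and y of board_b_c2 in the frame of slab below -0.03 m and horizontal distance between the grasp point and board_b_c2 below 0.03 m) or (x of board_b_c3 in the frame of slab below -0 m and y of board_b_c3 in the frame of slab below -0.03 m and horizontal distance between the grasp point and board_b_c3 below 0.03 m) or (x of board_b_c4 in the frame of slab below -0 m and y of board_b_c4 in the frame of slab below -0.03 m and horizontal distance between the grasp point and board_b_c4 below 0.03 m))))), for 0.1 s.
5. its far right corner is pressed down on the slab with the fingers (over 2 N, within 30 mm of the corner) (((contact force between the fingers and board_a above 2 N and contact force between board_a and slab above 2 N and ((x of board_a_c1 in the frame of slab above 0 m and y of board_a_c1 in the frame of slab below -0.03 m and horizontal distance between the grasp point and board_a_c1 below 0.03 m) or (x of board_a_c2 in the frame of slab above 0 m and y of board_a_c2 in the frame of slab below -0.03 m and horizontal distance between the grasp point and board_a_c2 below 0.03 m) or (x of board_a_c3 in the frame of slab above 0 m and y of board_a_c3 in the frame of slab below -0.03 m and horizontal distance between the grasp point and board_a_c3 below 0.03 m) or (x of board_a_c4 in the frame of slab above 0 m and y of board_a_c4 in the frame of slab below -0.03 m and horizontal distance between the grasp point and board_a_c4 below 0.03 m))) or (contact force between the fingers and board_b above 2 N and contact force between board_b and slab above 2 N and ((x of board_b_c1 in the frame of slab above 0 m and y of board_b_c1 in the frame of slab below -0.03 m and horizontal distance between the grasp point and board_b_c1 below 0.03 m) or (x of board_b_c2 in the frame of slab above 0 m and y of board_b_c2 in the frame of slab below -0.03 m and horizontal distance between the grasp point and board_b_c2 below 0.03 m) or (x of board_b_c3 in the frame of slab above 0 m and y of board_b_c3 in the frame of slab below -0.03 m and horizontal distance between the grasp point and board_b_c3 below 0.03 m) or (x of board_b_c4 in the frame of slab above 0 m and y of board_b_c4 in the frame of slab below -0.03 m and horizontal distance between the grasp point and board_b_c4 below 0.03 m))))), for 0.1 s.
At the end, for the whole second after the job is handed in: The flat board stands on its short end between the dowels of the rack, within 0.8 rad of upright, carried by the rack; the warped board lies flat in the cardboard box, its middle within 45 x 40 mm of the box's middle; both at rest and let go (x of board_a in the frame of rack between -0.03 and 0.03 m and y of board_a in the frame of rack between -0.11 and 0.025 m and z of board_a in the frame of rack between 0.06 and 0.115 m and (angle between board_a's own x axis and vertical below 0.8 rad or angle between board_a's own x axis and vertical above 2.34 rad) and contact force between board_a and rack above 0.2 N and linear speed of each of board_a, board_b below 0.02 m/s and angular speed of each of board_a, board_b below 0.2 rad/s and contact force between the fingers and board_a below 0.1 N and x of board_b in the frame of box between -0.045 and 0.045 m and y of board_b in the frame of box between -0.04 and 0.04 m and z of board_b in the frame of box below 0.03 m and angle between the z axis of board_b and the z axis of box, either way round below 0.25 rad and contact force between the fingers and board_b below 0.1 N); the robot touches nothing.
It fails at once if the lemon bottle is shoved by more than 30 mm or knocked over (distance of lemon_bottle from where it was at the start of the episode above 0.03 m or angle between lemon_bottle's own z axis and vertical above 0.5 rad).
It also fails if it takes over 72 s, if anything falls off the work surface, if the arm or the gripper's body presses on something with over 40 N, if the wrist force passes 120 N, or if a joint passes its speed limit or range.

### The arm

A 7-joint arm with a two-finger parallel gripper is mounted at the origin on a cart in front of the work surface, level with it; the furniture and walls round the work are solid. World frame = base frame: x ahead of the robot, y to its left, z up, the work surface at z = 0. Lengths are in m, angles in rad, forces in N, time in s.
With the tool pointing down it reaches from about 0.4 to 0.875 m from the base axis. Payload 6.5 kg.
Tool frame: the origin (TCP) lies between the finger pads; the fingertips stand 19 mm ahead of it and the grasp point (between the pads) is the TCP (ctrl.tcp_to_tips is the distance from the TCP to the fingertips, in m); z points along the fingers, y is the line along which they close (so a half turn about z gives the same grasp; the last joint's range is limited). The gripper opens to 85 mm and grips with 20 to 120 N. Pads are 22 mm wide; open, the fingers measure 114 mm over their backs; the gripper's body (76 mm by 85 mm) begins 54 mm behind the grasp point. The pads swing forward as they close: fully open they stand 13 mm farther back than shut.
Start: joints at [-1.412, 0.536, -0.004, 1.538, 0.003, 1.067, -0.071], TCP at [0.145, 0.634, 0.25] pointing down, gripper open.
Joint ranges: [-2.7, 2.7], [-0.37, 2.16], [-1.27, 1.26], [0.24, 2.4], [-1.31, 4.45], [0.19, 1.91], [-2.76, 2.76]. Speed limits (rad/s): [2.39, 2.39, 3.14, 3.14, 3.14, 3.14, 3.14].

### API

Orientations are given as a rotation vector (axis times angle).
In Python, from workcell import ctrl, cams gives the robot as it stands.
- The arm moves only by the tool carry_out, never from a script. Its argument "increments" is a list that holds one entry, the list of rows, each a list of 7 numbers: the shift along the tool's x, y, z as a fraction of full scale, then the turn, a rotation vector about the tool's x, y, z as a fraction of full scale, then the opening, from -1 (shut) to 1 (fully open). A call has 1 to 10 rows; each row is the pose to reach, as a shift and turn from the pose commanded when the call began, along the tool's axes at that moment; what a row does not reach only later rows make up. Full scale, the value 1, is 12 cm for a shift and 60 degrees for a turn. A row lasts 1/12 s, in which the tool goes at most 41.7 mm and 7.16 degrees, less where a joint would pass 70% of its speed; a pose out of reach is approached as far as the arm can. A call with a number of a shift or a turn outside -1 to 1 is refused whole. A call with a gripper value outside its range is refused whole. The fingers move at their own pace and stop on an object; "squeeze" is the grip in N (left out, the last holds). Time passes only in rows, so rows that repeat a pose let the fingers close. It gives the time, the measured TCP pose, the force, the opening and the grip force at its end, in the units of the state.
- ctrl.state(): the state, without advancing time (a new reading comes with each control period).
- cams.capture(name): name is "side" or "top" or "wrist"; returns a dict with "pixels" (384x512x3 uint8, red, green, blue), "intrinsics" (3x3 intrinsics, pixels), "k1" (the pictures are not rectified: a ray, as slopes to the right and down, at radius r is drawn at 1 + k1 r^2 times it, then the intrinsics apply), "rvec" (rotation vector, rad) and "tvec" (3), from world to camera coordinates, as OpenCV has them. Camera axes: x right, y down, z forward; pixel columns grow to the right and rows downward; lengths in m; the calibration is good to about 2 mm. A picture is of the moment at which its call begins. There is no depth.
- ctrl.finish_job(): hands the job in; it is judged then, once.
The state is a dict: "time": time; "qpos": joint angles; "qvel": joint speeds; "joint_torque": joint torques, N m; "position": TCP position; "orientation": TCP orientation; "ft_force": force on the tool from outside, world axes, zero at the start; "moment": the same for the moment, N m; "opening": finger opening in m; "grasp_force": force on a finger pad.
Only numpy, scipy, OpenCV 4.12 (cv2) and the standard library are available. Lean on these libraries where they do the work, as an engineer would, in place of code of your own. Each camera call takes 0.05 s, during which the arm holds its last target. There are 200 camera calls.

## Working session

There is one attempt and no reset: what is moved stays moved. The work goes in short steps, Python scripts to look and compute and a tool call to move; the robot and the scene stay as the last step left them, time stands still between calls to the robot, and variables do not carry over. Pictures are saved under pics/ and viewed, at most 10 in all, crops included, and the job is handed in when it is done.

Besides the shell and the picture viewer there is one more tool, called by a JSON object that holds its "method" and its "body", one argument or row to a line. carry_out: Moves the arm, as the interface text tells. Shift numbers are shares of 12 cm and turn numbers shares of 60 degrees, none past 1 either way. Its arguments: {"type":"object","properties":{"increments":{"type":"array"},"squeeze":{"type":"number"}},"required":["increments"]}

```bash
ls; mkdir -p pics; cat > h.py <<'E'
import numpy as np, cv2
from scipy.spatial.transform import Rotation as R
from workcell import ctrl, cams
def snap(name, fn=None):
    c=cams.capture(name)
    if fn: cv2.imwrite('pics/'+fn, cv2.cvtColor(c['pixels'],cv2.COLOR_RGB2BGR))
    return c
def ray(c,uv):
    K=np.array(c['intrinsics']);k=c['k1']
    d=(np.atleast_2d(uv)-K[:2,2])/[K[0,0],K[1,1]]
    s=d.copy()
    for _ in range(20): s=d/(1+k*(s**2).sum(1,keepdims=True))
    Rm=cv2.Rodrigues(np.array(c['rvec'],float))[0]; t=np.array(c['tvec']).ravel()
    return -Rm.T@t, np.c_[s,np.ones(len(s))]@Rm
def onz(c,uv,z):
    o,d=ray(c,uv); return o+d*((z-o[2])/d[:,2])[:,None]
def proj(c,P):
    Rm=cv2.Rodrigues(np.array(c['rvec'],float))[0]; q=np.atleast_2d(P)@Rm.T+np.array(c['tvec']).ravel()
    s=q[:,:2]/q[:,2:]; s=s*(1+c['k1']*(s**2).sum(1,keepdims=True)); K=np.array(c['intrinsics'])
    return s*[K[0,0],K[1,1]]+K[:2,2]
def inc(p,yaw=None):
    "shift in tool units from current to world p"
    s=ctrl.state(); r=R.from_rotvec(s['orientation'])
    return r.inv().apply(np.array(p)-s['position'])/0.12
E
python3 - <<'E'
from h import *
for n in('top','side'):
    c=snap(n,n+'0.png'); o,_=ray(c,[256,192]); print(n,o)
s=ctrl.state(); print(s); print(R.from_rotvec(s['orientation']).as_matrix().round(3), ctrl.tcp_to_tips)
E
```

```text
pics
top [0.49991481 0.06811934 1.06459425]
side [ 0.35085433 -0.58165027  0.51432411]
{'time': 0.1, 'qpos': array([-1.41218273,  0.53709448, -0.0044205 ,  1.53872346,  0.0025803 ,
        1.06733307, -0.07120087]), 'qvel': array([-0.00145422, -0.00073011,  0.00069029, -0.00526782, -0.00068027,
        0.00030508, -0.0006511 ]), 'joint_torque': array([ 2.92005294e-03, -5.84569716e+01,  1.05190225e+00, -2.59775144e+01,
        1.26235076e-02,  4.61690899e-03,  9.36386414e-06]), 'position': array([0.14480024, 0.63312839, 0.24951804]), 'orientation': array([-3.52314287e-01, -3.12170616e+00,  2.43655569e-03]), 'ft_force': array([ 0.3744122 , -0.40912393,  0.18366946]), 'moment': array([-0.03733342,  0.01769463,  0.07165133]), 'grasp_force': 0.0, 'opening': 0.08502100800721026}
[[-0.975  0.223 -0.   ]
 [ 0.223  0.975 -0.002]
 [-0.    -0.002 -1.   ]] 0.019
```

View pics/top0.png

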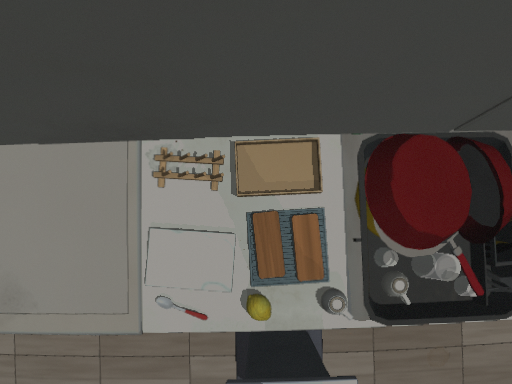

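View pics/side0.png

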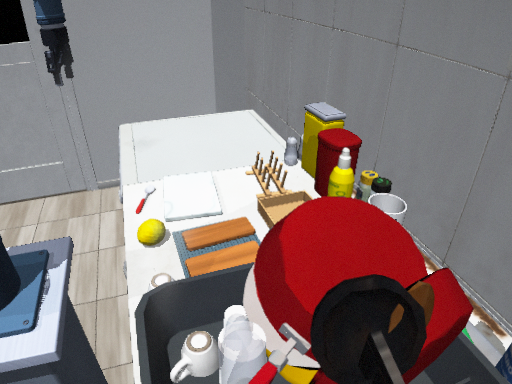

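The top view shows the boards at about (268,245) and (308,247) on the mat. The slab is at (191,260), the rack at (188,168), the box at (277,167) and the bottle partly hidden near (365,205). Next I'll measure positions.

```bash
python3 - <<'E'
from h import *
c=snap('top'); im=c['pixels']; hsv=cv2.cvtColor(im,cv2.COLOR_RGB2HSV)
H,S,V=[hsv[...,i].astype(int) for i in range(3)]
for p in [(268,245),(308,247),(277,167),(190,175),(191,260),(250,220),(191,245),(175,220)]: print(p,hsv[p[1],p[0]])
def rects(m,box,z,name,n=1):
    x0,y0,x1,y1=box; mm=np.zeros(m.shape,np.uint8); mm[y0:y1,x0:x1]=m[y0:y1,x0:x1]*255
    mm=cv2.morphologyEx(mm,cv2.MORPH_OPEN,np.ones((3,3)))
    cs=sorted(cv2.findContours(mm,0,1)[0],key=cv2.contourArea)[::-1][:n]
    for k in cs:
        P=onz(c,k[:,0].astype(float),z)[:,:2]
        r=cv2.minAreaRect((P*1000).astype(np.float32)); print(name,'ctr',np.round(r[0],1),'size',np.round(r[1],1),'ang',round(r[2],1))
wood=(H<18)&(S>110)
rects(wood,(245,200,290,290),.016,'b1')
rects(wood,(290,200,332,290),.016,'b2')
rects((H<25)&(S>60),(228,130,326,202),.034,'box')
rects((S<110),(244,206,332,288),.006,'mat')
g=cv2.resize(im[130:300,140:330],None,fx=4,fy=3.5,interpolation=cv2.INTER_CUBIC)
g=cv2.resize(im[130:300,140:330],None,fx=3.5,fy=3.5,interpolation=cv2.INTER_CUBIC)
cv2.imwrite('pics/crop.png',g[...,::-1])
print(onz(c,[[148,228],[236,230],[233,291],[145,287]],.016)[:,:2].round(4))
E
```

```text
(268, 245) [ 13 141 110]
(308, 247) [ 14 139 110]
(277, 167) [ 18  91 134]
(190, 175) [ 17 102 133]
(191, 260) [ 17  12 152]
(250, 220) [96 47 86]
(191, 245) [ 17  12 153]
(175, 220) [ 21  12 151]
b1 ctr [479.9  45.1] size [157.4  62.5] ang 4.8
b2 ctr [471.8 -47.9] size [156.   63.1] ang 3.9
box ctr [664.4  17.1] size [134.1 204. ] ang 1.1
mat ctr [473.3  -2. ] size [212.1 195.5] ang 88.4
[[0.526  0.3349]
 [0.5159 0.1216]
 [0.371  0.1322]
 [0.3845 0.3438]]
```

View pics/crop.png

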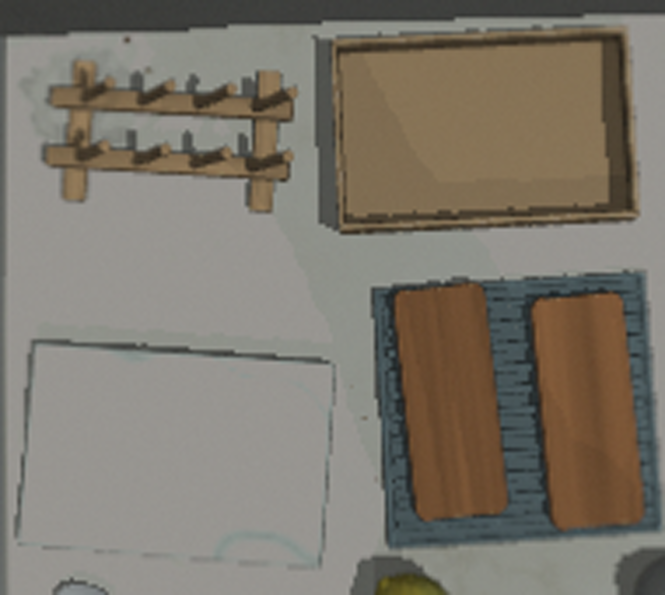

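```bash
python3 - <<'E'
from h import *
c=snap('top')
f=lambda a:(np.array(a,float)+.5)/3.5-.5+[140,130]
P=onz(c,f([[35,341],[333,362],[320,567],[15,543]]),.016)[:,:2]*1000;print(P.round(),P.mean(0),cv2.minAreaRect(P.astype(np.float32)))
P=onz(c,f([[50,97],[292,111],[288,172],[45,155]]),.02)[:,:2]*1000;print(P.round(),P.mean(0),np.linalg.norm(P-np.roll(P,1,0),axis=1), [np.degrees(np.arctan2(*(P[a]-P[b])[[0,1]])) for a,b in((0,1),(3,2))])
T=onz(c,f([[110,85],[170,86],[232,88],[295,93],[105,145],[162,148],[220,153],[288,157]]),.087)[:,:2]*1000;print(T.round())
s=snap('side','side1.png')
g=cv2.resize(s['pixels'][130:290,120:320],None,fx=4,fy=3.7,interpolation=cv2.INTER_CUBIC)
cv2.imwrite('pics/sc.png',g[...,::-1])
E
```

```text
[[528. 331.]
 [509. 125.]
 [370. 137.]
 [390. 346.]] [449.05345871 234.65610133] ((449.1759033203125, 234.87692260742188), (210.4281005859375, 139.58233642578125), 84.49205780029297)
[[698. 319.]
 [683. 149.]
 [640. 153.]
 [657. 322.]] [669.62339152 235.59162595] [ 41.04070449 170.23986473  42.77196024 170.40794181] [np.float64(5.108337895232904), np.float64(5.690260492174399)]
[[692. 263.]
 [690. 223.]
 [688. 183.]
 [683. 142.]
 [652. 266.]
 [649. 229.]
 [645. 191.]
 [641. 147.]]
```

View pics/sc.png

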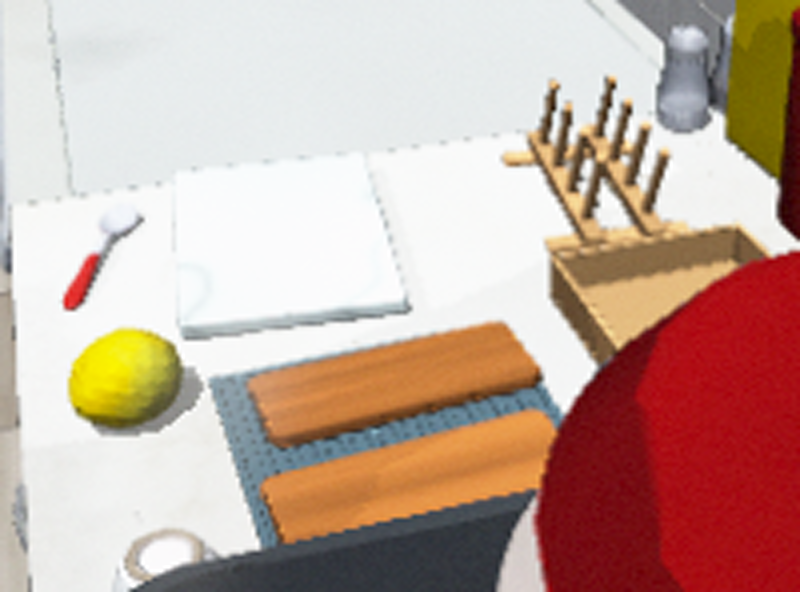

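Measured: slab centre (449,235), yaw −5.4°. Rack centre (670,236), yaw −5.4°. Box centre (664,17), yaw about +1.3°. Sizes agree with those given. The side crop shows the slab, the leaning dowels and both boards clearly. I'll start toward the left board.

{"method": "carry_out", "body": {
  "increments": [
    [[-0.95,-1,0,0,0,0,0.75],[-0.95,-1,0,0,0,0,0.75],[-0.95,-1,0,0,0,0,0.75],[-0.95,-1,0,0,0,0,0.75],[-0.95,-1,0,0,0,0,0.75]]
  ],
  "squeeze": 30
}}

```text
time: 0.67
position: [0.2352, 0.4836, 0.25]
orientation: [0.367, 3.117, -0.008]
ft_force: [1.0, -0.0, -0.3]
opening: 0.0748
grasp_force: 0.0
```

{"method": "carry_out", "body": {
  "increments": [
    [[-0.95,-1,0,0,0,0,0.75],[-0.95,-1,0,0,0,0,0.75],[-0.95,-1,0,0,0,0,0.75],[-0.95,-1,0,0,0,0,0.75],[-0.95,-1,0,0,0,0,0.75]]
  ]
}}

```text
time: 1.08
position: [0.318, 0.3415, 0.2502]
orientation: [0.368, 3.118, -0.006]
ft_force: [0.1, -0.2, -0.6]
opening: 0.0744
grasp_force: 0.0
```

{"method": "carry_out", "body": {
  "increments": [
    [[-0.95,-1,0,0,0,0,0.75],[-0.95,-1,0,0,0,0,0.75],[-0.95,-1,0,0,0,0,0.75],[-0.95,-1,0,0,0,0,0.75],[-0.95,-1,0,0,0,0,0.75]]
  ]
}}

```text
time: 1.5
position: [0.4018, 0.1995, 0.2507]
orientation: [0.369, 3.117, -0.004]
ft_force: [1.2, -1.2, 0.1]
opening: 0.0748
grasp_force: 0.0
```

{"method": "carry_out", "body": {
  "increments": [
    [[-0.95,-1,0.6,0,0,-0.3,0.75],[-0.95,-1,0.6,0,0,-0.3,0.75],[-0.95,-1,0.6,0,0,-0.3,0.75],[-0.95,-1,0.6,0,0,-0.3,0.75],[-0.95,-1,0.6,0,0,-0.3,0.75],[-0.95,-1,0.6,0,0,-0.3,0.75]]
  ]
}}

```text
time: 2.0
position: [0.4838, 0.0582, 0.1764]
orientation: [0.127, -3.138, 0.006]
ft_force: [-0.8, -0.2, 0.6]
opening: 0.075
grasp_force: 0.0
```

```bash
cat >> h.py <<'E'
def st():
    s=ctrl.state(); M=R.from_rotvec(s['orientation']).as_matrix()
    print('t',round(s['time'],2),'p',s['position'].round(4),'q',s['qpos'].round(2),'F',s['ft_force'].round(1),'op',round(s['opening']*1000,1),'g',round(s['grasp_force'],1),'yaw(tool y)',np.degrees(np.arctan2(M[1,1],M[0,1])).round(1),'z',M[:,2].round(3))
E
python3 - <<'E'
from h import *
st(); print(inc([.480,.045,.022]).round(3))
print([m for m in dir(ctrl) if m[0]!='_'])
c=snap('wrist','w1.png')
s=snap('side'); print(onz(s,[[341,200],[341,5]],0)); o,d=ray(s,[[200,2]]); print(o+d*((.9-o[0])/d[:,0]))
E
```

```text
t 2.0 p [0.4838 0.0582 0.1764] q [-0.4   0.37  0.23  2.03 -0.12  0.75  1.55] F [-0.8 -0.2  0.6] op 75.0 g 0.0 yaw(tool y) 94.7 z [-0.001 -0.004 -1.   ]
[ 0.039 -0.102  1.287]
['PlanningError', 'finish_job', 'state', 'tcp_to_tips']
[[0.82529497 0.0927866  0.        ]
 [5.305573   7.58929731 0.        ]]
[[0.9        2.27949899 0.36458429]]
```

View pics/w1.png

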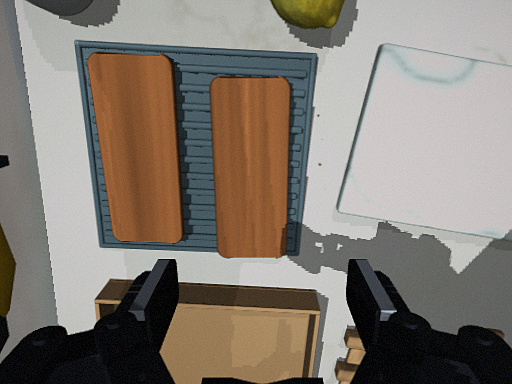

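The wrist view shows both boards (centres near (137,147) and (252,167)), the slab at right and the box below. I'll refine the left board's pose from it.

```bash
cat >> h.py <<'E'
def boards(c,z,box=None,minpx=600):
    hsv=cv2.cvtColor(c['pixels'],cv2.COLOR_RGB2HSV); m=((hsv[...,0]<16)&(hsv[...,1]>120)&(hsv[...,2]>50)).astype(np.uint8)*255
    m=cv2.morphologyEx(m,cv2.MORPH_OPEN,np.ones((5,5)))
    if box: k=np.zeros_like(m); k[box[1]:box[3],box[0]:box[2]]=255; m&=k
    for k in cv2.findContours(m,0,1)[0]:
        if cv2.contourArea(k)<minpx: continue
        P=onz(c,k[:,0].astype(float),z)[:,:2]*1000; r=cv2.minAreaRect(P.astype(np.float32))
        print('board ctr',np.round(r[0],1),'size',np.round(r[1],1),'ang',round(r[2],1),'px',cv2.boundingRect(k))
E
python3 - <<'E'
from h import *
boards(snap('wrist'),.016); st()
E
```

```text
board ctr [479.4  46.7] size [156.4  62.9] ang 4.6 px (203, 79, 80, 179)
board ctr [470.9 -46.6] size [157.8  63.9] ang 4.1 px (81, 54, 95, 189)
t 2.15 p [0.4823 0.0649 0.1782] q [-0.41  0.37  0.22  2.03 -0.12  0.75  1.55] F [-0.3  0.   0.1] op 74.4 g 0.0 yaw(tool y) 95.1 z [-0.001  0.    -1.   ]
```

{"method": "carry_out", "body": {
  "increments": [
    [[0.03,-0.15,0.85,0,0,0,0.75],[0.03,-0.15,0.85,0,0,0,0.75],[0.03,-0.15,0.85,0,0,0,0.75],[0.03,-0.15,0.85,0,0,0,0.75],[0.03,-0.15,0.85,0,0,0,0.75]]
  ]
}}

```text
time: 2.57
position: [0.48, 0.0474, 0.0765]
orientation: [0.143, -3.137, -0.001]
ft_force: [-0.1, -0.3, 1.0]
opening: 0.0745
grasp_force: 0.0
```

```bash
python3 - <<'E'
from h import *
st(); print(inc([.4795,.0465,.021]).round(3))
E
```

```text
t 2.57 p [0.48   0.0474 0.0765] q [-0.33  0.55  0.17  2.09 -0.18  0.52  1.64] F [-0.1 -0.3  1. ] op 74.5 g 0.0 yaw(tool y) 95.2 z [-0.001  0.001 -1.   ]
[ 0.004 -0.007  0.462]
```

{"method": "carry_out", "body": {
  "increments": [
    [[0,0,0.45,0,0,0,0.75],[0,0,0.45,0,0,0,0.75],[0,0,0.45,0,0,0,0.75]]
  ]
}}

```text
time: 2.82
position: [0.4802, 0.0474, 0.022]
orientation: [0.143, -3.137, -0.001]
ft_force: [-0.9, -1.2, -0.1]
opening: 0.0747
grasp_force: 0.0
```

{"method": "carry_out", "body": {
  "increments": [
    [[0,0,0,0,0,0,0.2],[0,0,0,0,0,0,0.2],[0,0,0,0,0,0,0.2],[0,0,0,0,0,0,0.2]]
  ],
  "squeeze": 30
}}

```text
time: 3.15
position: [0.4821, 0.0465, 0.0242]
orientation: [-0.141, 3.135, 0.001]
ft_force: [-0.7, 0.3, 10.2]
opening: 0.0629
grasp_force: 34.0
```

{"method": "carry_out", "body": {
  "increments": [
    [[0,0,-0.7,0,0,0,0.2],[0,0,-0.7,0,0,0,0.2],[0,0,-0.7,0,0,0,0.2]]
  ]
}}

```text
time: 3.4
position: [0.4849, 0.0462, 0.1128]
orientation: [-0.139, 3.128, 0.002]
ft_force: [1.4, 0.7, -1.0]
opening: 0.0626
grasp_force: 34.2
```

{"method": "carry_out", "body": {
  "increments": [
    [[0.06,0.8,0,0,0,0.84,0.2],[0.06,0.8,0,0,0,0.84,0.2],[0.06,0.8,0,0,0,0.84,0.2],[0.06,0.8,0,0,0,0.84,0.2],[0.06,0.8,0,0,0,0.84,0.2],[0.06,0.8,0,0,0,0.84,0.2],[0.06,0.8,0,0,0,0.84,0.2],[0.06,0.8,0,0,0,0.84,0.2]]
  ]
}}

```text
time: 4.07
position: [0.465, 0.1414, 0.1071]
orientation: [1.215, 2.896, 0.002]
ft_force: [-0.4, -0.2, -0.8]
opening: 0.0627
grasp_force: 34.2
```

{"method": "carry_out", "body": {
  "increments": [
    [[0.64,0.44,0,0,0,0.84,0.2],[0.64,0.44,0,0,0,0.84,0.2],[0.64,0.44,0,0,0,0.84,0.2],[0.64,0.44,0,0,0,0.84,0.2],[0.64,0.44,0,0,0,0.84,0.2],[0.64,0.44,0,0,0,0.84,0.2],[0.64,0.44,0,0,0,0.84,0.2],[0.64,0.44,0,0,0,0.84,0.2]]
  ]
}}

```text
time: 4.73
position: [0.4481, 0.233, 0.1066]
orientation: [-2.329, -2.108, -0.001]
ft_force: [-0.8, -0.2, -1.9]
opening: 0.0629
grasp_force: 34.2
```

```bash
python3 - <<'E'
from h import *
snap('top'); st(); print(inc([.449,.235,.037]).round(3))
E
```

```text
t 4.78 p [0.4482 0.2328 0.1066] q [-1.08  0.61  0.67  2.05 -0.6   0.68 -0.12] F [ 0.9 -0.3 -2. ] op 62.7 g 34.2 yaw(tool y) -5.4 z [ 0.  0. -1.]
[0.019 0.005 0.58 ]
```

{"method": "carry_out", "body": {
  "increments": [
    [[0.02,0,0.5,0,0,0,0.2],[0.02,0,0.5,0,0,0,0.2],[0.02,0,0.59,0,0,0,0.2],[0.02,0,0.59,0,0,0,0.2],[0.02,0,0.59,0,0,0,0.75],[0.02,0,0.59,0,0,0,0.75],[0.02,0,0.59,0,0,0,0.75]]
  ]
}}

```text
time: 5.37
position: [0.4491, 0.2351, 0.0363]
orientation: [2.327, 2.11, 0.002]
ft_force: [0.7, -0.2, -0.2]
opening: 0.0751
grasp_force: 0.0
```

{"method": "carry_out", "body": {
  "increments": [
    [[0,0,-1,0,0,0,0.75],[0,0,-1,0,0,0,0.75],[0,0,-1,0,0,0,0.75],[0,0,-1,0,0,0,0.75],[0,0,-1,0,0,0,-1],[0,0,-1,0,0,0,-1]]
  ]
}}

```text
time: 5.87
position: [0.4481, 0.2352, 0.1557]
orientation: [-2.327, -2.11, -0.001]
ft_force: [-0.5, -1.3, -0.5]
opening: 0.0517
grasp_force: 0.0
```

```bash
python3 - <<'E'
from h import *
st(); boards(snap('wrist','w2.png'),.026); boards(snap('top'),.026)
E
```

```text
t 5.87 p [0.4481 0.2352 0.1557] q [-1.15  0.54  0.75  2.02 -0.52  0.78 -0.18] F [-0.5 -1.3 -0.5] op 51.7 g 0.0 yaw(tool y) -5.6 z [ 0.     0.001 -1.   ]
board ctr [447.5 235.4] size [156.6  62.6] ang 83.9 px (219, 83, 89, 197)
board ctr [444.8 198. ] size [85.4 61.1] ang 84.3 px (187, 247, 36, 28)
board ctr [471.6 -46.8] size [152.8  61.5] ang 3.6 px (292, 214, 31, 66)
```

View pics/w2.png

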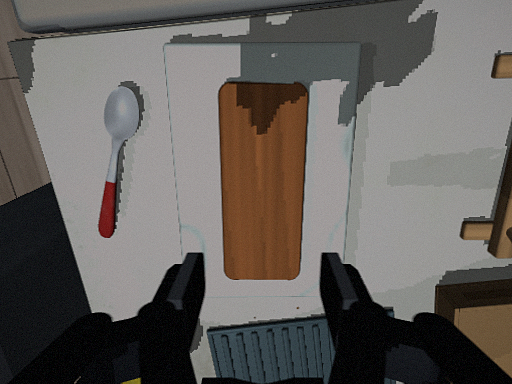

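The board lies centred on the slab with all corners on the stone: in the wrist view it spans x 219–308 and y 83–280. I'll take a hover reference picture, then press the far left corner.

```bash
cat >> h.py <<'E'
def ref(fn):
    st(); cv2.imwrite('pics/'+fn, cams.capture('wrist')['pixels'][...,::-1]); cv2.imwrite('pics/s_'+fn, cams.capture('side')['pixels'][...,::-1])
E
python3 -c "
from h import *
ref('P0.png')"
```

```text
t 5.97 p [0.4476 0.2347 0.1547] q [-1.15  0.54  0.75  2.02 -0.52  0.78 -0.18] F [0.4 0.6 0.6] op 36.9 g 0.0 yaw(tool y) -5.6 z [-0.002 -0.001 -1.   ]
```

{"method": "carry_out", "body": {
  "increments": [
    [[0.57,0.17,0.7,0,0,0,-1],[0.57,0.17,0.7,0,0,0,-1],[0.57,0.17,0.7,0,0,0,-1],[0.57,0.17,0.7,0,0,0,-1],[0.57,0.17,0.9,0,0,0,-1],[0.57,0.17,0.9,0,0,0,-1],[0.57,0.17,0.92,0,0,0,-1],[0.57,0.17,0.92,0,0,0,-1]]
  ]
}}

```text
time: 6.73
position: [0.4756, 0.2999, 0.0453]
orientation: [2.33, 2.107, -0.001]
ft_force: [-0.3, -0.4, 0.5]
opening: -0.0001
grasp_force: 0.0
```

{"method": "carry_out", "body": {
  "increments": [
    [[0,0,0.012,0,0,0,-1],[0,0,0.02,0,0,0,-1],[0,0,0.02,0,0,0,-1],[0,0,0.02,0,0,0,-1]]
  ]
}}

```text
time: 7.07
position: [0.4757, 0.2999, 0.045]
orientation: [-2.329, -2.106, 0.0]
ft_force: [-6.4, -3.9, 25.4]
opening: 0.0001
grasp_force: 12.5
```

{"method": "carry_out", "body": {
  "increments": [
    [[0,0,-0.25,0,0,0,-1],[0,0,-0.25,0,0,0,-1],[0,-0.33,-0.25,0,0,0,-1],[0,-0.33,-0.25,0,0,0,-1],[0,-0.33,-0.03,0,0,0,-1],[0,-0.33,-0.03,0,0,0,-1],[0,-0.33,-0.014,0,0,0,-1],[0,-0.33,-0.013,0,0,0,-1],[0,-0.33,-0.013,0,0,0,-1]]
  ]
}}

```text
time: 7.82
position: [0.4361, 0.3052, 0.0451]
orientation: [-2.328, -2.108, -0.001]
ft_force: [-1.9, 1.2, 10.0]
opening: 0.0003
grasp_force: 5.3
```

{"method": "carry_out", "body": {
  "increments": [
    [[0,0,0,0,0,0,-1],[0,0,-0.3,0,0,0,-1],[-0.57,0.16,-0.927,0,0,0,-1],[-0.57,0.16,-0.927,0,0,0,-1],[-0.57,0.16,-0.927,0,0,0,-1],[-0.57,0.16,-0.927,0,0,0,-1],[-0.57,0.16,-0.927,0,0,0,-1],[-0.57,0.16,-0.927,0,0,0,-1]]
  ]
}}

```text
time: 8.48
position: [0.4474, 0.2357, 0.1546]
orientation: [-2.327, -2.109, 0.002]
ft_force: [0.4, 0.3, -0.1]
opening: -0.0
grasp_force: 0.0
```

```bash
python3 -c "
from h import *
ref('P1.png'); boards(snap('wrist'),.026)"
```

```text
t 8.48 p [0.4474 0.2357 0.1546] q [-1.16  0.54  0.76  2.02 -0.53  0.78 -0.18] F [ 0.4  0.3 -0.1] op -0.0 g 0.0 yaw(tool y) -5.6 z [-0.002 -0.    -1.   ]
board ctr [447.9 238.2] size [150.3  62.6] ang 84.0 px (220, 84, 87, 191)
```

{"method": "carry_out", "body": {
  "increments": [
    [[-0.56,-0.16,0.7,0,0,0,-1],[-0.56,-0.16,0.7,0,0,0,-1],[-0.56,-0.16,0.7,0,0,0,-1],[-0.56,-0.16,0.7,0,0,0,-1],[-0.56,-0.16,0.91,0,0,0,-1],[-0.56,-0.16,0.91,0,0,0,-1],[-0.56,-0.16,0.927,0,0,0,-1],[-0.56,-0.16,0.927,0,0,0,-1],[-0.56,-0.16,0.927,0,0,0,-1]]
  ]
}}

```text
time: 9.38
position: [0.4242, 0.1709, 0.045]
orientation: [2.328, 2.109, 0.003]
ft_force: [-1.9, -1.8, 13.3]
opening: -0.0001
grasp_force: 6.9
```

{"method": "carry_out", "body": {
  "increments": [
    [[0,0,0,0,0,0,-1],[0,0,-0.3,0,0,0,-1],[0.56,0.16,-0.927,0,0,0,-1],[0.56,0.16,-0.927,0,0,0,-1],[0.56,0.16,-0.927,0,0,0,-1],[0.56,0.16,-0.927,0,0,0,-1],[0.56,0.16,-0.927,0,0,0,-1],[0.56,0.16,-0.927,0,0,0,-1]]
  ]
}}

```text
time: 10.05
position: [0.4473, 0.2343, 0.1545]
orientation: [-2.328, -2.109, 0.004]
ft_force: [-1.0, -0.3, 0.2]
opening: -0.0001
grasp_force: 0.0
```

```bash
python3 -c "
from h import *
ref('P2.png'); boards(snap('wrist'),.026)"
```

```text
t 10.05 p [0.4473 0.2343 0.1545] q [-1.16  0.54  0.77  2.03 -0.53  0.78 -0.17] F [-1.  -0.3  0.2] op -0.1 g 0.0 yaw(tool y) -5.7 z [-0.002 -0.002 -1.   ]
board ctr [447.8 237.6] size [152.1  62.5] ang 84.0 px (220, 80, 87, 194)
```

{"method": "carry_out", "body": {
  "increments": [
    [[-0.57,0.17,0.7,0,0,0,-1],[-0.57,0.17,0.7,0,0,0,-1],[-0.57,0.17,0.7,0,0,0,-1],[-0.57,0.17,0.7,0,0,0,-1],[-0.57,0.17,0.91,0,0,0,-1],[-0.57,0.17,0.91,0,0,0,-1],[-0.57,0.17,0.926,0,0,0,-1],[-0.57,0.17,0.926,0,0,0,-1],[-0.57,0.17,0.926,0,0,0,-1]]
  ]
}}

```text
time: 10.95
position: [0.4628, 0.1643, 0.0451]
orientation: [2.329, 2.107, 0.002]
ft_force: [-0.2, -2.1, 7.4]
opening: 0.0
grasp_force: 3.4
```

{"method": "carry_out", "body": {
  "increments": [
    [[0,0,0,0,0,0,-1],[0,0,-0.3,0,0,0,-1],[0.57,-0.17,-0.926,0,0,0,-1],[0.57,-0.17,-0.926,0,0,0,-1],[0.57,-0.17,-0.926,0,0,0,-1],[0.57,-0.17,-0.926,0,0,0,-1],[0.57,-0.17,-0.926,0,0,0,-1],[0.57,-0.17,-0.926,0,0,0,-1]]
  ]
}}

```text
time: 11.62
position: [0.4477, 0.2338, 0.1548]
orientation: [-2.33, -2.108, 0.003]
ft_force: [-0.1, -0.2, -1.1]
opening: 0.0
grasp_force: 0.0
```

```bash
cat > cmp.py <<'E'
from h import *
ref('P3.png'); boards(snap('wrist'),.026)
I=[cv2.imread(f'pics/P{i}.png') for i in range(4)]
G=[cv2.cvtColor(i,cv2.COLOR_BGR2GRAY).astype(np.float32) for i in I]
S=[cv2.imread(f'pics/s_P{i}.png',0).astype(np.float32) for i in range(4)]
# board corners tracked by LK on board edge patches; slab edge shift as reference
m=[]
for i in I:
    h=cv2.cvtColor(i,cv2.COLOR_BGR2HSV); k=((h[...,0]<16)&(h[...,1]>100)).astype(np.uint8); k[:70]=0;k[300:]=0;k[:,:200]=0;k[:,330:]=0; m.append(k)
w=[(220,83),(304,83),(223,277),(300,277)]
for a,b in((0,1),(1,2),(2,3)):
    print(a,b,'regional shifts (TL,TR,BL,BR):',[np.round(cv2.phaseCorrelate(G[a][y-24:y+24,x-24:x+24].copy(),G[b][y-24:y+24,x-24:x+24].copy(),cv2.createHanningWindow((48,48),cv2.CV_32F))[0],2) for x,y in w],
     'side diff',np.abs(S[a]-S[b])[160:220,150:230].mean().round(2))
def quad(k):
    c=max(cv2.findContours(k,0,1)[0],key=cv2.contourArea)[:,0].astype(float)
    return [c[np.argmax(c@d)].tolist() for d in([-1,-1],[1,-1],[-1,1],[1,1])]
for k in m: print(quad(k))
big=np.hstack([cv2.resize(I[i][60:300,190:340],None,fx=1.3,fy=1.3) for i in range(4)]); 
bs=np.hstack([cv2.resize(cv2.imread(f'pics/s_P{i}.png')[165:220,155:230],(195,143)) for i in range(4)])
cv2.imwrite('pics/cmp.png',np.vstack([big,bs]))
E
python3 cmp.py
```

```text
t 11.62 p [0.4477 0.2338 0.1548] q [-1.17  0.54  0.78  2.03 -0.54  0.79 -0.17] F [-0.1 -0.2 -1.1] op 0.0 g 0.0 yaw(tool y) -5.7 z [-0.001 -0.001 -1.   ]
board ctr [447.8 238.1] size [150.3  62.5] ang 84.0 px (219, 80, 87, 192)
0 1 regional shifts (TL,TR,BL,BR): [array([0.32, 1.9 ]), array([-0.22,  1.63]), array([-0.3 ,  1.06]), array([-0.34,  0.41])] side diff 2.35
1 2 regional shifts (TL,TR,BL,BR): [array([-0.44, -1.95]), array([ 0.36, -2.14]), array([ 0.59, -0.25]), array([-0.12, -0.55])] side diff 1.08
2 3 regional shifts (TL,TR,BL,BR): [array([-0.85, -0.66]), array([-0.69, -0.52]), array([ 0.01, -0.1 ]), array([-0.47, -0.54])] side diff 0.9
[[224.0, 83.0], [305.0, 85.0], [227.0, 275.0], [297.0, 276.0]]
[[224.0, 85.0], [305.0, 86.0], [226.0, 274.0], [297.0, 277.0]]
[[225.0, 82.0], [306.0, 85.0], [227.0, 274.0], [297.0, 276.0]]
[[223.0, 82.0], [305.0, 84.0], [226.0, 273.0], [295.0, 276.0]]
```

View pics/cmp.png

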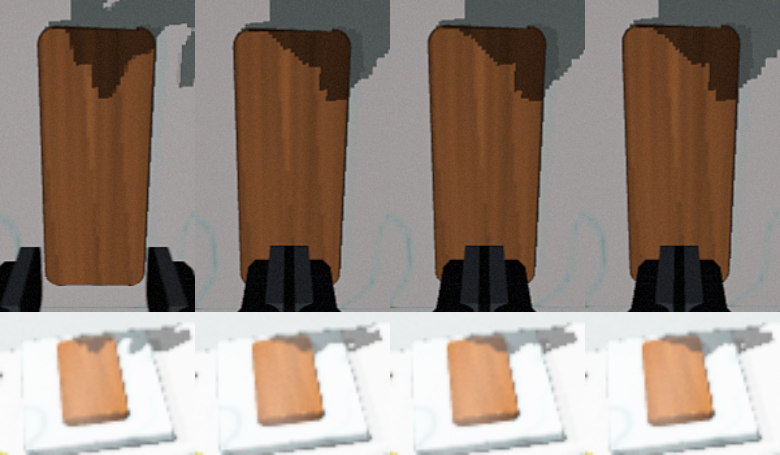

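The comparison pictures show no obvious tilt. The static side camera is the stricter test, so I'll measure sub-pixel shifts of the board's corners there.

```bash
python3 - <<'E'
from h import *
I=[cv2.imread(f'pics/s_P{i}.png') for i in range(4)]
c=cams.capture('side')
ce=np.array([.4478,.2352,0]);u=np.array([.1,.995,0]);w=np.array([.995,-.1,0])
N={'FL':(1,1),'NL':(1,-1),'NR':(-1,-1),'FR':(-1,1)}
hw=cv2.createHanningWindow((16,16),cv2.CV_32F)
def chan(i):
    b,g,r=cv2.split(i.astype(np.float32)); return (r-b)/(r+g+b+1)*300
G=[chan(i) for i in I]
for n,(a,b) in N.items():
    P=ce+u*a*76+0 if 0 else ce+u*a*.076+w*b*.028+[0,0,.024]
    p=proj(c,P)[0]; q=proj(c,P+[0,0,.004])[0]; x,y=p.round().astype(int)
    f=lambda g:g[y-8:y+8,x-8:x+8].copy()
    print(n,p.round(1),'4mm->',(q-p).round(2),[np.round(cv2.phaseCorrelate(f(G[i]),f(G[j]),hw)[0],2) for i,j in((0,1),(1,2),(2,3),(0,3))])
# wrist: differential texture shift on board via corner edges, normalised brightness
k=[cv2.imread(f'pics/P{i}.png').astype(float)[150:230,240:290].mean((0,1)).round(1) for i in range(4)]; print(k)
k=[i.astype(float)[185:195,182:195].mean((0,1)).round(1) for i in I]; print(k)
E
```

```text
FL [197.6 174.7] 4mm-> [-0.11 -1.23] [array([-0.02, -0.11]), array([-0.23,  0.15]), array([ 0.17, -0.25]), array([0.06, 0.2 ])]
NL [177.7 176.8] 4mm-> [-0.16 -1.24] [array([-0.07,  0.12]), array([-0.12,  0.11]), array([ 0.13, -0.09]), array([-0.06,  0.12])]
NR [180.5 206.3] 4mm-> [-0.18 -1.35] [array([-0.07,  0.03]), array([ 0.07, -0.03]), array([0.07, 0.15]), array([0.13, 0.04])]
FR [203.2 203.5] 4mm-> [-0.12 -1.34] [array([-0.01,  0.06]), array([-0.15, -0.01]), array([ 0.05, -0.07]), array([-0.02,  0.03])]
[array([ 39.3,  70.5, 114.8]), array([ 38.2,  68.8, 112.1]), array([ 38.3,  68.9, 112.4]), array([ 38.4,  69.1, 112.5])]
[array([123.4, 166.6, 224.7]), array([123.6, 166.4, 224.7]), array([123.7, 166.7, 224.8]), array([124.2, 166.8, 224.8])]
```

None of the corners moved: a 4 mm tip would show as 1.2–1.35 px, and the measured shifts are all ≤0.25 px. Shading stayed constant too, so the tested board is flat and goes to the rack. I'll grasp it 48 mm right of centre.

{"method": "carry_out", "body": {
  "increments": [
    [[-0.4,0.0,0.5,0,0,0,0.75],[-0.4,0.0,0.5,0,0,0,0.75],[-0.4,0.0,0.5,0,0,0,0.75],[-0.4,0.0,0.5,0,0,0,0.75],[-0.4,0.0,0.5,0,0,0,0.75],[-0.4,0.0,0.98,0,0,0,0.75],[-0.4,0.0,0.98,0,0,0,0.75],[-0.4,0.0,0.98,0,0,0,0.75]]
  ]
}}

```text
time: 12.48
position: [0.4425, 0.1878, 0.0361]
orientation: [-2.326, -2.11, 0.004]
ft_force: [-1.0, -0.9, 0.3]
opening: 0.0749
grasp_force: 0.0
```

{"method": "carry_out", "body": {
  "increments": [
    [[0,0,0,0,0,0,0.2],[0,0,0,0,0,0,0.2],[0,0,0,0,0,0,0.2],[0,0,0,0,0,0,0.2]]
  ],
  "squeeze": 60
}}

```text
time: 12.82
position: [0.4473, 0.1862, 0.0418]
orientation: [2.328, 2.105, 0.009]
ft_force: [-1.1, -6.7, 25.3]
opening: 0.0513
grasp_force: 12.9
```

{"method": "carry_out", "body": {
  "increments": [
    [[0,0,-1,0,0,0,0.2],[0,0,-1,0,0,0,0.2],[0,0,-1,0,0,0,0.2],[0,0,-1,0,0,0,0.2]]
  ]
}}

```text
time: 13.15
position: [0.4481, 0.1886, 0.1652]
orientation: [2.328, 2.106, 0.019]
ft_force: [0.9, 0.7, 0.1]
opening: 0.0514
grasp_force: 0.0
```

{"method": "carry_out", "body": {
  "increments": [
    [[0,0.9,-0.9,0,0,0,0.2],[0,0.9,-0.9,0,0,0,0.2],[0,0.9,-0.9,0,0,0,0.2],[0,0.9,-0.9,0,0,0,0.2],[0,0.9,-0.9,0,0,0,0.2]]
  ]
}}

```text
time: 13.57
position: [0.5573, 0.1757, 0.2725]
orientation: [2.326, 2.102, 0.017]
ft_force: [0.0, 0.2, 0.2]
opening: 0.0516
grasp_force: 0.0
```

```bash
python3 -c "
from h import *
st(); print(inc([.6615,.15,.24]).round(2))"
```

```text
t 13.57 p [0.5573 0.1757 0.2725] q [-1.01  0.52  0.87  1.74 -0.44  1.08 -0.09] F [0.  0.2 0.2] op 51.6 g 0.0 yaw(tool y) -5.8 z [ 0.012  0.002 -1.   ]
[-0.13  0.88  0.28]
```

The fingers closed on top of the board because I was about 4 mm too high. I'll go back and re-measure the board.

{"method": "carry_out", "body": {
  "increments": [
    [[0.4,-0.9,0.9,0,0,0,0.75],[0.4,-0.9,0.9,0,0,0,0.75],[0.4,-0.9,0.9,0,0,0,0.75],[0.4,-0.9,0.9,0,0,0,0.75],[0.4,-0.9,0.9,0,0,0,0.75],[0.4,-0.9,0.9,0,0,0,0.75]]
  ]
}}

```text
time: 14.07
position: [0.4463, 0.2357, 0.1576]
orientation: [-2.325, -2.111, 0.003]
ft_force: [0.7, -0.2, 0.8]
opening: 0.0748
grasp_force: 0.0
```

```bash
python3 -c "
from h import *
boards(snap('wrist','w3.png'),.026); boards(snap('top'),.026);st()"
```

```text
board ctr [444.8 236.8] size [156.6  62.6] ang 79.7 px (218, 82, 96, 197)
board ctr [439.9 203.2] size [92.  61.1] ang 80.2 px (185, 248, 38, 30)
board ctr [471.6 -46.6] size [152.8  61.7] ang 3.6 px (292, 214, 31, 66)
t 14.17 p [0.4496 0.2349 0.1592] q [-1.18  0.54  0.79  2.02 -0.54  0.79 -0.17] F [ 0.9 -0.9  1.3] op 74.8 g 0.0 yaw(tool y) -5.7 z [ 0.002  0.001 -1.   ]
```

{"method": "carry_out", "body": {
  "increments": [
    [[-0.39,-0.07,0.75,0,0,0.075,0.8],[-0.39,-0.07,0.75,0,0,0.075,0.8],[-0.39,-0.07,0.75,0,0,0.075,0.8],[-0.39,-0.07,0.75,0,0,0.075,0.8],[-0.39,-0.07,0.75,0,0,0.075,0.8]]
  ]
}}

```text
time: 14.58
position: [0.437, 0.1885, 0.0688]
orientation: [2.412, 2.012, 0.002]
ft_force: [0.9, 0.1, -0.3]
opening: 0.0771
grasp_force: 0.0
```

```bash
python3 -c "
from h import *
cams.capture('side');st(); print(inc([.4364,.1896,.032]).round(3))"
```

```text
t 14.63 p [0.4376 0.1896 0.0694] q [-1.01  0.65  0.64  2.13 -0.72  0.58 -0.02] F [-0.6  0.6  0.1] op 77.1 g 0.0 yaw(tool y) -10.2 z [ 0.003  0.001 -1.   ]
[-0.003 -0.011  0.312]
```

{"method": "carry_out", "body": {
  "increments": [
    [[0,-0.01,0.31,0,0,0,0.8],[0,-0.01,0.31,0,0,0,0.8],[0,-0.01,0.31,0,0,0,0.8]]
  ]
}}

```text
time: 14.88
position: [0.4348, 0.1902, 0.0314]
orientation: [-2.409, -2.016, -0.0]
ft_force: [0.2, -0.4, 0.7]
opening: 0.0771
grasp_force: 0.0
```

{"method": "carry_out", "body": {
  "increments": [
    [[0,-0.01,0,0,0,0,0.2],[0,-0.01,0,0,0,0,0.2],[0,-0.01,0,0,0,0,0.2],[0,-0.01,0,0,0,0,0.2]]
  ],
  "squeeze": 60
}}

```text
time: 15.22
position: [0.4346, 0.1903, 0.033]
orientation: [2.41, 2.015, 0.006]
ft_force: [-1.9, -1.1, 7.9]
opening: 0.0619
grasp_force: 63.6
```

{"method": "carry_out", "body": {
  "increments": [
    [[0,0,-1,0,0,0,0.2],[0,0,-1,0,0,0,0.2],[0,0,-1,0,0,0,0.2],[0,0,-1,0,0,0,0.2]]
  ]
}}

```text
time: 15.55
position: [0.437, 0.1908, 0.1575]
orientation: [2.41, 2.014, 0.017]
ft_force: [1.2, -0.1, -0.3]
opening: 0.0618
grasp_force: 66.9
```

{"method": "carry_out", "body": {
  "increments": [
    [[0.1,0.9,-1,0,0,-0.08,0.2],[0.1,0.9,-1,0,0,-0.08,0.2],[0.1,0.9,-1,0,0,-0.08,0.2],[0.1,0.9,-1,0,0,-0.08,0.2],[0.1,0.9,-1,0,0,-0.08,0.2]]
  ]
}}

```text
time: 15.97
position: [0.5485, 0.1815, 0.2782]
orientation: [2.32, 2.107, 0.019]
ft_force: [0.8, -0.9, -0.4]
opening: 0.0619
grasp_force: 66.9
```

{"method": "carry_out", "body": {
  "increments": [
    [[0,0.4,0,0,-0.55,0,0.2],[0,0.4,0,0,-0.55,0,0.2],[0,0.4,0,0,-0.55,0,0.2],[0,0.4,0,0,-0.55,0,0.2],[0,0.4,0,0,-0.55,0,0.2],[0,0.4,0,0,-0.55,0,0.2]]
  ]
}}

```text
time: 16.47
position: [0.5881, 0.1827, 0.2684]
orientation: [1.982, 1.819, -0.594]
ft_force: [-0.6, 1.3, -2.8]
opening: 0.0618
grasp_force: 66.9
```

```bash
cat >> h.py <<'E'
RZ=R.from_euler('z',-5.4,degrees=True); RC=np.array([.6696,.2356,0])
def rackplan(th,s,off,slide,bz=.025,y0=0.):
    "TCP pose for board lean th (deg), grip s from bottom, off from mid-thickness, slide = distance out along board"
    t=np.radians(th); a=np.array([0,-np.sin(t),np.cos(t)]); n=np.array([0,np.cos(t),np.sin(t)])
    p=RZ.apply(np.array([0,y0,bz])+a*(s+slide)+n*off)+RC
    M=np.c_[RZ.apply(-a),RZ.apply([1,0,0]),RZ.apply(-n)]
    S=ctrl.state(); r=R.from_rotvec(S['orientation'])
    print('goal',p.round(4),'shift',(r.inv().apply(p-S['position'])/.12).round(3),'turn',((r.inv()*R.from_matrix(M)).as_rotvec()/(np.pi/3)).round(3))
E
python3 -c "
from h import *
st(); M=R.from_rotvec(ctrl.state()['orientation']).as_matrix(); print(M.round(2)); rackplan(27,.128,.012,.09)"
```

```text
t 16.47 p [0.5881 0.1827 0.2684] q [-1.15  0.87  0.99  1.46 -0.16  1.36 -0.32] F [-0.6  1.3 -2.8] op 61.8 g 66.9 yaw(tool y) -5.0 z [-0.049 -0.546 -0.837]
[[ 0.07  1.   -0.05]
 [ 0.83 -0.09 -0.55]
 [-0.55 -0.   -0.84]]
goal [0.6613 0.1477 0.2247] shift [0.    0.634 0.434] turn [ 0.004 -0.496  0.007]
```

{"method": "carry_out", "body": {
  "increments": [
    [[0,0.6,0.3,0,-0.25,0,0.2],[0,0.6,0.3,0,-0.25,0,0.2],[0,0.6,0.3,0,-0.25,0,0.2],[0,0.6,0.3,0,-0.25,0,0.2],[0,0.6,0.3,0,-0.25,0,0.2]]
  ]
}}

```text
time: 16.88
position: [0.6593, 0.1504, 0.2424]
orientation: [1.82, 1.652, -0.806]
ft_force: [0.1, -0.4, -0.2]
opening: 0.0615
grasp_force: 66.9
```

```bash
python3 -c "
from h import *
st(); rackplan(27,.128,.012,.09);rackplan(32,.128,.012,.09)"
```

```text
t 16.88 p [0.6593 0.1504 0.2424] q [-1.03  1.1   1.    1.23 -0.08  1.47 -0.33] F [ 0.1 -0.4 -0.2] op 61.5 g 66.9 yaw(tool y) -5.5 z [-0.069 -0.739 -0.67 ]
goal [0.6613 0.1477 0.2247] shift [0.096 0.019 0.114] turn [ 0.    -0.251 -0.003]
goal [0.6597 0.1307 0.2162] shift [0.053 0.019 0.267] turn [ 0.    -0.168 -0.003]
```

{"method": "carry_out", "body": {
  "increments": [
    [[0.08,0.02,0.12,0,-0.24,0,0.2],[0.08,0.02,0.12,0,-0.24,0,0.2],[0.08,0.02,0.12,0,-0.24,0,0.2],[0.08,0.02,0.12,0,-0.24,0,0.2]]
  ]
}}

```text
time: 17.22
position: [0.661, 0.1482, 0.2254]
orientation: [1.643, 1.496, -0.987]
ft_force: [-0.4, -0.8, 0.5]
opening: 0.0617
grasp_force: 66.9
```

```bash
python3 - <<'E'
from h import *
c=snap('side'); st(); rackplan(27,.128,.012,.09)
t=snap('top')
a=cv2.resize(c['pixels'][110:230,220:330],(495,540)); b=cv2.resize(t['pixels'][130:220,145:215],(305,392)); b=np.vstack([b,np.zeros((148,305,3),np.uint8)])
cv2.imwrite('pics/ins.png',np.hstack([a,b])[...,::-1])
E
```

```text
t 17.27 p [0.6616 0.1471 0.2274] q [-1.05  1.26  1.03  1.15  0.02  1.56 -0.37] F [ 0.8 -0.6  0. ] op 62.1 g 66.9 yaw(tool y) -5.4 z [-0.081 -0.88  -0.469]
goal [0.6613 0.1477 0.2247] shift [ 0.022 -0.003  0.007] turn [ 0.002 -0.016 -0.003]
```

View pics/ins.png

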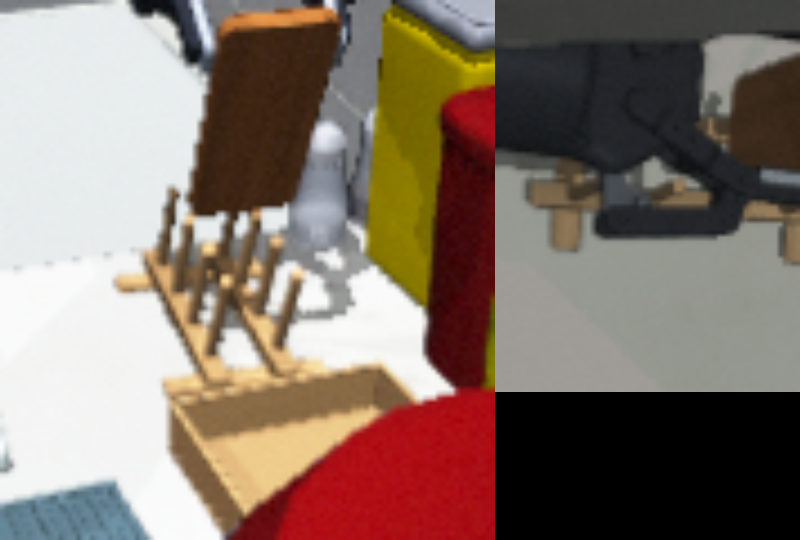

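The side view shows the board leaning above the rack, its lower edge near (192–290, 208–213) in the crop, just above the dowel tips. I'll check the alignment numerically.

```bash
python3 - <<'E'
from h import *
c=snap('side')
to=lambda p:((p-[220,110])*4.5).round(0).tolist()
tips=[RZ.apply([x,y-.0326,.087])+RC for x in(-.021,.021) for y in(.06,.02,-.02,-.06)]
print('tips pred',to(proj(c,tips)))
S=ctrl.state(); M=R.from_rotvec(S['orientation']).as_matrix(); P=S['position']
# underside bottom corners from TCP: board mid 12 mm ahead, underside 17
for s in(.128,):
  print('bottom pred',to(proj(c,[P+M[:,0]*s+M[:,2]*.017+M[:,1]*y for y in(-.032,.032)])),'top', to(proj(c,[P-M[:,0]*.032+M[:,2]*.017+M[:,1]*y for y in(-.032,.032)])))
B=RZ.inv().apply(P+M[:,0]*.128+M[:,2]*.012-RC); print('B in rack',B.round(4), 'bay centre there y=', round(-(B[2]-.02)*np.tan(np.radians(25)),4))
E
```

```text
tips pred [[174.0, 192.0], [190.0, 220.0], [207.0, 250.0], [225.0, 283.0], [239.0, 185.0], [257.0, 213.0], [277.0, 243.0], [297.0, 275.0]]
bottom pred [[188.0, 215.0], [294.0, 203.0]] top [[228.0, 21.0], [352.0, 12.0]]
B in rack [ 0.0013 -0.0403  0.1096] bay centre there y= -0.0418
```

Dowel tips match to within about a pixel, and the board bottom is on the bay axis. Inserting now.

{"method": "carry_out", "body": {
  "increments": [
    [[0.3,0,0,0,0,0,0.2],[0.3,0,0,0,0,0,0.2],[0.5,0,0,0,0,0,0.2],[0.68,0,0,0,0,0,0.2],[0.68,0,0,0,0,0,0.2]]
  ]
}}

```text
time: 17.78
position: [0.6641, 0.1861, 0.1495]
orientation: [1.64, 1.498, -0.992]
ft_force: [-0.3, 0.5, -1.4]
opening: 0.062
grasp_force: 66.9
```

```bash
python3 -c "
from h import *
cams.capture('side');st(); rackplan(27,.128,.012,0)"
```

```text
t 17.83 p [0.6646 0.1849 0.1519] q [-1.03  1.37  0.98  1.05 -0.04  1.59 -0.45] F [-0.4 -0.9 -0.7] op 61.8 g 66.9 yaw(tool y) -5.3 z [-0.083 -0.882 -0.465]
goal [0.6651 0.1884 0.1445] shift [0.068 0.002 0.003] turn [ 0.    -0.012  0.001]
```

{"method": "carry_out", "body": {
  "increments": [
    [[0.09,0,0,0,0,0,0.2],[0.09,0,0,0,0,0,0.2]]
  ]
}}

```text
time: 18.0
position: [0.6653, 0.1898, 0.1425]
orientation: [1.641, 1.493, -0.991]
ft_force: [-1.8, 0.5, -1.9]
opening: 0.0623
grasp_force: 66.9
```

{"method": "carry_out", "body": {
  "increments": [
    [[0,0,0,0,0,0,0.8],[0,0,0,0,0,0,0.8],[0,0,0,0,0,0,0.8],[0,0,0,0,0,0,0.8]]
  ]
}}

```text
time: 18.33
position: [0.6653, 0.1895, 0.1426]
orientation: [1.64, 1.492, -0.992]
ft_force: [0.1, -0.3, 0.9]
opening: 0.0769
grasp_force: 0.0
```

{"method": "carry_out", "body": {
  "increments": [
    [[0,0,-0.3,0,0,0,0.8],[0,0,-0.6,0,0,0,0.8],[0,0,-0.9,0,0,0,0.8],[0,0,-0.9,0,0,0,0.8]]
  ]
}}

```text
time: 18.67
position: [0.6755, 0.2929, 0.1958]
orientation: [1.635, 1.5, -0.978]
ft_force: [0.3, 1.8, 1.2]
opening: 0.077
grasp_force: 0.0
```

```bash
python3 - <<'E'
from h import *
c=snap('side'); st()
cv2.imwrite('pics/rel.png',cv2.resize(c['pixels'][100:230,210:340],(600,600))[...,::-1])
E
```

```text
t 18.72 p [0.6753 0.2894 0.1941] q [-0.99  1.41  0.98  0.7  -0.05  1.88 -0.46] F [-0.3 -0.6 -1.2] op 77.2 g 0.0 yaw(tool y) -4.9 z [-0.074 -0.881 -0.467]
```

View pics/rel.png

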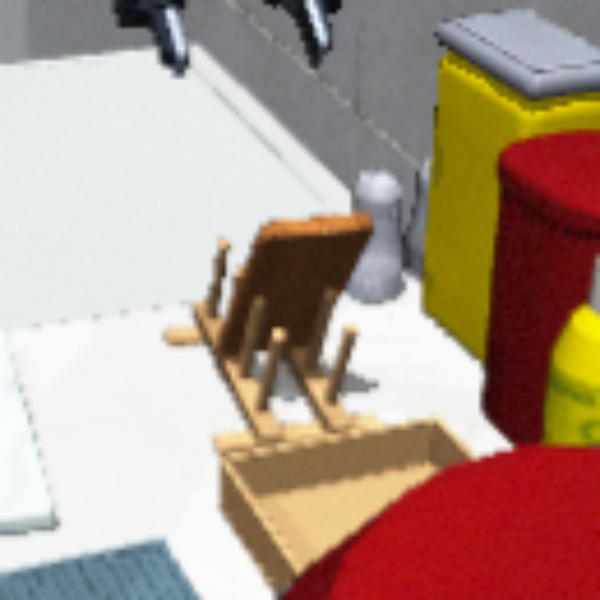

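The board stands in the middle bay leaning on the dowels (top edge around (270–370, 222) in the crop). I'll check its lean from that pixel and back the arm off.

{"method": "carry_out", "body": {
  "increments": [
    [[-0.5,-0.3,0,0,0.55,0,0.8],[-0.5,-0.3,0,0,0.55,0,0.8],[-0.5,-0.3,0,0,0.55,0,0.8],[-0.5,-0.3,0,0,0.55,0,0.8],[-0.5,-0.3,0,0,0.55,0,0.8],[-0.5,-0.3,0,0,0.55,0,0.8]]
  ]
}}

```text
time: 19.22
position: [0.6365, 0.255, 0.2492]
orientation: [2.042, 1.841, -0.527]
ft_force: [0.0, -1.4, 1.4]
opening: 0.0769
grasp_force: 0.0
```

{"method": "carry_out", "body": {
  "increments": [
    [[-0.1,-0.8,0,0,0.5,0,0.75],[-0.1,-0.8,0,0,0.5,0,0.75],[-0.1,-0.8,0,0,0.5,0,0.75],[-0.1,-0.8,0,0,0.5,0,0.75],[-0.1,-0.8,0,0,0.5,0,0.75],[-0.1,-0.8,0,0,0.5,0,0.75]]
  ]
}}

```text
time: 19.72
position: [0.539, 0.2569, 0.2509]
orientation: [-2.322, -2.106, -0.008]
ft_force: [0.8, 0.3, -1.2]
opening: 0.0749
grasp_force: 0.0
```

```bash
python3 - <<'E'
from h import *
st(); c=snap('side')
o,d=ray(c,[[279.3,148.1]]); xr=RZ.apply([1,0,0]); k=((RC-o)@xr)/(d[0]@xr); print('top edge in rack frame',RZ.inv().apply(o+d[0]*k-RC).round(4))
print(inc([.471,-.0466,.2]).round(3)); print(R.from_rotvec(ctrl.state()['orientation']).as_matrix().round(2))
E
```

```text
t 19.72 p [0.539  0.2569 0.2509] q [-1.1   0.57  0.84  1.72 -0.48  1.07 -0.2 ] F [ 0.8  0.3 -1.2] op 74.9 g 0.0 yaw(tool y) -5.6 z [-0.001  0.008 -1.   ]
top edge in rack frame [-0.     -0.0938  0.1532]
[-2.591 -0.325  0.403]
[[ 0.09  1.   -0.  ]
 [ 1.   -0.09  0.01]
 [ 0.01 -0.   -1.  ]]
```

Lean is about 34° (0.59 rad), within limits. Now for the warped board, still on the mat.

{"method": "carry_out", "body": {
  "increments": [
    [[-0.9,-0.1,0,0,0,0,0.75],[-0.9,-0.1,0,0,0,0,0.75],[-0.9,-0.1,0,0,0,0,0.75]]
  ]
}}

```text
time: 20.02
position: [0.5167, 0.1504, 0.2489]
orientation: [-2.319, -2.114, -0.002]
ft_force: [-0.3, -1.3, 0.5]
opening: 0.0749
grasp_force: 0.0
```

{"method": "carry_out", "body": {
  "increments": [
    [[-0.9,-0.1,0,0,0,0.3,0.75],[-0.9,-0.1,0,0,0,0.3,0.75],[-0.9,-0.1,0,0,0,0.3,0.75]]
  ]
}}

```text
time: 20.27
position: [0.4947, 0.0436, 0.2483]
orientation: [-2.627, -1.714, -0.002]
ft_force: [0.4, -0.8, -0.0]
opening: 0.0746
grasp_force: 0.0
```

{"method": "carry_out", "body": {
  "increments": [
    [[-0.75,-0.3,0.4,0,0,0.9,0.75],[-0.75,-0.3,0.4,0,0,0.9,0.75],[-0.75,-0.3,0.4,0,0,0.9,0.75],[-0.75,-0.3,0.4,0,0,0.9,0.75],[-0.75,-0.3,0.4,0,0,0.9,0.75],[-0.75,-0.3,0.4,0,0,0.9,0.75],[-0.75,-0.3,0.4,0,0,0.9,0.75],[-0.75,-0.3,0.4,0,0,0.9,0.75],[-0.75,-0.3,0.4,0,0,0.9,0.75]]
  ]
}}

```text
time: 21.02
position: [0.4275, -0.0206, 0.1997]
orientation: [-3.117, -0.348, 0.001]
ft_force: [0.1, 0.5, -0.4]
opening: 0.0749
grasp_force: 0.0
```

```bash
python3 - <<'E'
from h import *
c=snap('wrist'); st(); boards(c,.016); boards(snap('top'),.016); st(); print(inc([.471,-.0466,.07]).round(3))
E
```

```text
t 21.07 p [ 0.4274 -0.0207  0.1997] q [-1.    0.48  1.21  2.19 -0.61  0.87 -0.76] F [-0.5 -0.3  1.3] op 74.7 g 0.0 yaw(tool y) -77.1 z [-0.001  0.006 -1.   ]
board ctr [470.7 -47.1] size [158.2  63.6] ang 3.8 px (256, 30, 102, 189)
board ctr [496.1 -46.4] size [104.8  61.9] ang 3.5 px (292, 214, 28, 46)
board ctr [681.7 199.8] size [69.1 94.1] ang 6.2 px (184, 147, 37, 32)
t 21.12 p [ 0.4272 -0.0208  0.1997] q [-1.    0.48  1.21  2.19 -0.61  0.87 -0.76] F [-0.3 -0.5  0.6] op 74.8 g 0.0 yaw(tool y) -77.1 z [-0.001  0.007 -1.   ]
[0.307 0.299 1.079]
```

{"method": "carry_out", "body": {
  "increments": [
    [[0.31,0.31,0.2,0,0,0.0,0.75],[0.31,0.31,0.2,0,0,0.0,0.75],[0.31,0.31,0.5,0,0,0.15,0.75],[0.31,0.31,0.9,0,0,0.15,0.75],[0.31,0.31,0.9,0,0,0.15,0.75],[0.31,0.31,0.9,0,0,0.15,0.75]]
  ]
}}

```text
time: 21.62
position: [0.4692, -0.0482, 0.09]
orientation: [-3.13, -0.104, 0.007]
ft_force: [0.0, -0.6, 1.2]
opening: 0.0745
grasp_force: 0.0
```

```bash
python3 - <<'E'
from h import *
cams.capture('side'); st(); print(inc([.4705,-.0468,.022]).round(3))
E
```

```text
t 21.67 p [ 0.4706 -0.0486  0.0918] q [-0.68  0.72  0.92  2.14 -0.9   0.74 -0.65] F [1.4 0.9 1.2] op 74.4 g 0.0 yaw(tool y) -86.2 z [-0.001  0.01  -1.   ]
[ 0.001 -0.01   0.582]
```

{"method": "carry_out", "body": {
  "increments": [
    [[0,-0.01,0.57,0,0,0,0.75],[0,-0.01,0.57,0,0,0,0.75],[0,-0.01,0.57,0,0,0,0.75]]
  ]
}}

```text
time: 21.92
position: [0.4703, -0.0456, 0.0222]
orientation: [-3.129, -0.104, 0.001]
ft_force: [-0.6, -0.1, 0.7]
opening: 0.0744
grasp_force: 0.0
```

{"method": "carry_out", "body": {
  "increments": [
    [[0,-0.01,0,0,0,0,0.2],[0,-0.01,0,0,0,0,0.2],[0,-0.01,0,0,0,0,0.2],[0,-0.01,0,0,0,0,0.2]]
  ],
  "squeeze": 40
}}

```text
time: 22.25
position: [0.4723, -0.0454, 0.0252]
orientation: [-3.13, -0.1, -0.008]
ft_force: [0.6, -0.7, 6.5]
opening: 0.0622
grasp_force: 44.5
```

{"method": "carry_out", "body": {
  "increments": [
    [[0,0,-0.9,0,0,0,0.2],[0,0,-0.9,0,0,0,0.2],[0,0,-0.9,0,0,0,0.2],[0,0,-0.9,0,0,0,0.2]]
  ]
}}

```text
time: 22.58
position: [0.4733, -0.0471, 0.1361]
orientation: [-3.129, -0.098, -0.014]
ft_force: [0.8, 0.2, -1.5]
opening: 0.0623
grasp_force: 45.7
```

```bash
python3 - <<'E'
from h import *
st(); print(inc([.664,.017,.15]).round(3))
E
```

```text
t 22.58 p [ 0.4733 -0.0471  0.1361] q [-0.75  0.65  1.02  2.12 -0.81  0.81 -0.73] F [ 0.8  0.2 -1.5] op 62.3 g 45.7 yaw(tool y) -86.4 z [ 0.009  0.011 -1.   ]
[ 1.62  -0.434 -0.097]
```

{"method": "carry_out", "body": {
  "increments": [
    [[0.8,-0.2,-0.2,0,0,-0.73,0.2],[0.8,-0.2,-0.2,0,0,-0.73,0.2],[0.8,-0.2,-0.2,0,0,-0.73,0.2],[0.8,-0.2,-0.2,0,0,-0.73,0.2],[0.8,-0.2,-0.2,0,0,-0.73,0.2],[0.8,-0.2,-0.2,0,0,-0.73,0.2],[0.8,-0.2,-0.2,0,0,-0.73,0.2]]
  ]
}}

```text
time: 23.17
position: [0.5646, -0.0167, 0.156]
orientation: [-2.865, -1.266, -0.009]
ft_force: [0.2, 0.8, -0.7]
opening: 0.0627
grasp_force: 45.7
```

{"method": "carry_out", "body": {
  "increments": [
    [[0.73,0.4,0,0,0,-0.73,0.2],[0.73,0.4,0,0,0,-0.73,0.2],[0.73,0.4,0,0,0,-0.73,0.2],[0.73,0.4,0,0,0,-0.73,0.2],[0.73,0.4,0,0,0,-0.73,0.2],[0.73,0.4,0,0,0,-0.73,0.2],[0.73,0.4,0,0,0,-0.73,0.2]]
  ]
}}

```text
time: 23.75
position: [0.6591, 0.0151, 0.156]
orientation: [-2.191, -2.241, -0.012]
ft_force: [-0.4, 0.4, -0.4]
opening: 0.0627
grasp_force: 45.7
```

```bash
python3 - <<'E'
from h import *
cams.capture('side'); st(); print(inc([.664,.017,.024]).round(3))
E
```

```text
t 23.8 p [0.6592 0.0152 0.1561] q [-0.48  0.73  0.61  1.61 -0.5   0.96  0.32] F [-0.1  0.7 -0.9] op 62.2 g 45.7 yaw(tool y) 1.0 z [ 0.001  0.011 -1.   ]
[0.002 0.04  1.101]
```

{"method": "carry_out", "body": {
  "increments": [
    [[0,0.04,0.8,0,0,0,0.2],[0,0.04,0.8,0,0,0,0.2],[0,0.04,0.8,0,0,0,0.2],[0,0.04,1,0,0,0,0.2],[0,0.04,1,0,0,0,0.2]]
  ]
}}

```text
time: 24.22
position: [0.6613, 0.017, 0.0323]
orientation: [-2.193, -2.233, -0.004]
ft_force: [-2.1, -0.4, -0.3]
opening: 0.0626
grasp_force: 45.6
```

{"method": "carry_out", "body": {
  "increments": [
    [[0,0,0.08,0,0,0,0.2],[0,0,0.08,0,0,0,0.2],[0,0,0.08,0,0,0,0.75],[0,0,0.08,0,0,0,0.75],[0,0,0.08,0,0,0,0.75],[0,0,0.08,0,0,0,0.75]]
  ]
}}

```text
time: 24.72
position: [0.6652, 0.0169, 0.0277]
orientation: [-2.194, -2.241, -0.015]
ft_force: [0.3, 0.3, 0.5]
opening: 0.0743
grasp_force: 0.0
```

{"method": "carry_out", "body": {
  "increments": [
    [[0,0,-0.3,0,0,0,0.75],[0,0,-1,0,0,0,0.75],[0,0,-1,0,0,0,0.75],[0,0,-1,0,0,0,0.75]]
  ]
}}

```text
time: 25.05
position: [0.6694, 0.0143, 0.1557]
orientation: [2.196, 2.242, 0.028]
ft_force: [2.0, -0.3, 1.1]
opening: 0.0745
grasp_force: 0.0
```

{"method": "carry_out", "body": {
  "increments": [
    [[0,-0.9,-0.6,0,0,0,0.75],[0,-0.9,-0.6,0,0,0,0.75],[0,-0.9,-0.6,0,0,0,0.75],[0,-0.9,-0.6,0,0,0,0.75],[0,-0.9,-0.6,0,0,0,0.75]]
  ]
}}

```text
time: 25.47
position: [0.5557, 0.0126, 0.2202]
orientation: [-2.194, -2.24, -0.018]
ft_force: [1.2, -0.3, -1.1]
opening: 0.0749
grasp_force: 0.0
```

{"method": "carry_out", "body": {
  "increments": [
    [[0,-0.7,0,0,0,0,0.75],[0,-0.7,0,0,0,0,0.75],[0,-0.7,0,0,0,0,0.75],[0,-0.7,0,0,0,0,0.75],[0,-0.7,0,0,0,0,0.75]]
  ]
}}

```text
time: 25.88
position: [0.4738, 0.0112, 0.2185]
orientation: [-2.193, -2.242, -0.015]
ft_force: [0.8, -0.2, -0.6]
opening: 0.0748
grasp_force: 0.0
```

```bash
python3 - <<'E'
from h import *
st(); t=snap('top'); s=snap('side'); boards(t,.014); 
a=cv2.resize(s['pixels'][100:250,180:350],(450,397)); b=cv2.resize(t['pixels'][125:250,145:330],(350,236)); b=np.vstack([b,np.zeros((161,350,3),np.uint8)])
cv2.imwrite('pics/end.png',np.hstack([a,b])[...,::-1])
E
```

```text
t 25.88 p [0.4738 0.0112 0.2185] q [-0.72  0.34  0.74  2.06 -0.32  0.85  0.23] F [ 0.8 -0.2 -0.6] op 74.8 g 0.0 yaw(tool y) 1.3 z [ 0.003  0.01  -1.   ]
board ctr [664.1  15.4] size [ 63.6 156.2] ang 1.4 px (246, 154, 65, 28)
board ctr [683.3 200.5] size [69.1 92.7] ang 4.1 px (184, 147, 37, 31)
```

View pics/end.png

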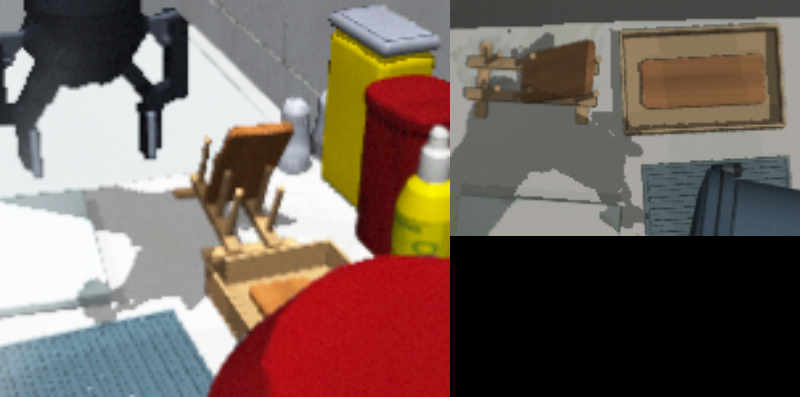

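The warped board lies in the box at (664,15), size 64×156 mm (crop around (705,80)). The flat board stands in the rack, the bottle has not moved, and the arm touches nothing. Handing in.

```bash
python3 -c "
from h import *
print(ctrl.finish_job())"
```

```text
the job is handed in; nothing more can be done
None
```

I handed the job in at 25.9 s, but the hand-in returned no verdict: the board I tested didn't rock, so I took it as the flat one and stood it in the rack's middle bay (leaning about 34°), laid the other in the box, and never touched the bottle.

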